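# Turn the parts carousel until the finished wheel faces front

### The arm

A 7-joint arm with a two-finger parallel gripper is mounted at the origin on the work surface. World frame = base frame: x ahead of the robot, y to its left, z up, the work surface at z = 0. Lengths are in m, angles in rad, forces in N, time in s.
With the tool pointing down it reaches from about 0.425 to 0.95 m from the base axis. Payload 4.7 kg.
Tool frame: the origin (TCP) lies between the finger pads; the fingertips stand 14 mm ahead of it and the grasp point (between the pads) lies 5 mm behind it (robot.tip_extent is the distance from the TCP to the fingertips, in m); z points along the fingers, y is the line along which they close (so a half turn about z gives the same grasp; the last joint's range is limited). The gripper opens to 87 mm and grips with 3 to 60 N. Pads are 19 mm wide; open, the fingers measure 117 mm over their backs; the gripper's body (75 mm by 190 mm) begins 51 mm behind the grasp point.
Start: joints at [-1.145, 0.469, -0.049, 1.532, 0.024, 1.141, -0.082], TCP at [0.296, 0.606, 0.237] pointing down, gripper open.
Joint ranges: [-2.59, 2.59], [-0.33, 1.99], [-1.39, 1.29], [0.1, 2.45], [-1.04, 4.18], [0.21, 1.99], [-2.66, 2.66]. Speed limits (rad/s): [2.57, 2.57, 3.14, 3.14, 3.14, 3.14, 3.14].

### API

Orientations are given as a rotation vector (axis times angle).
In Python, from station import robot gives the robot as it stands.
- The arm moves only by the tool inch_along, called as name([rows], argument=value, ...), one row to a line, values as JSON. Schema: {"type":"object","properties":{"increments":{"type":"array","items":{"type":"array","items":{"type":"number"},"minItems":5,"maxItems":5},"minItems":1,"maxItems":8},"grip_n":{"type":"number"},"only":{"type":"string"},"quiet":{"type":"boolean"},"lines":{"type":"string"}},"required":["increments"],"additionalProperties":false}. increments is a list of rows, 1 to 8 of them, each of 5 numbers: the opening from 0.0 (shut) to 1.0 (fully open), then dx, dy, dz in parts of the range, where 1.0 means 0.75 m, then a turn about the tool's z in normalised numbers (1 is 2 pi rad); each row is the pose to reach, as a shift and turn from the pose commanded when the call began, along the tool's axes at that moment; what a row does not reach only later rows make up. A row lasts 1/12 s, in which the tool goes at most 0.0417 m and 0.125 rad, less where a joint would pass 70% of its speed; a pose out of reach is approached as far as the arm can. The fingers move at their own pace and stop on an object; grip_n is the grip in N (left out, the last holds). Time passes only in rows, so rows that do not move let the fingers close. The tool returns the time, the measured TCP pose, the force, the opening and the grip force at its end. only (a regular expression) keeps the lines of the reply that match it, lines (a string "A,B") keeps lines A to B, and quiet returns only ok. No shift or turn number may pass 1 either way. Input that does not fit is refused with a message, and nothing moves.
- robot.sense(): the state, without advancing time (a new reading comes with each control period).
- robot.grab_frame(name): name is "scene" or "top"; returns the picture (400x640x3 uint8, red, green, blue); there is no depth.
- robot.get_calibration(name): a dict with "mtx" (3x3 intrinsics, pixels), "k1" (the pictures are not rectified: a ray, as slopes to the right and down, at radius r is drawn at 1 + k1 r^2 times it, then the intrinsics apply), "R" (3x3) and "t" (3): a world point X has camera coordinates R X + t. Camera axes: x right, y down, z forward; pixel columns grow to the right and rows downward; lengths in m; the calibration is good to about 2 mm. A picture is of the moment at which its call begins. get_calibration takes no time and is no camera call.
- robot.close_job(): hands the job in; it is judged then, once.
The state is a dict: "time": time; "q": joint angles; "qd": joint speeds; "joint_efforts": joint torques, N m; "ee_pos": TCP position; "eef_rot": TCP orientation; "force": force on the tool from outside, world axes, zero at the start; "wrist_torque": the same for the moment, N m; "finger_gap": opening from 0.0 (shut) to 1.0 (fully open); "grip_force": force on a finger pad.
Only numpy, scipy, OpenCV 4.12 (cv2) and the standard library are available. Lean on these libraries where they do the work, as an engineer would, in place of code of your own. Each camera call takes 0.05 s, during which the arm holds its last target. There are 200 camera calls.

### The job

The front pocket of the parts carousel is used up. Push the carousel round with the fingertips, by the lugs on its rim, until the finished wheel (the wooden disc with the square stub standing on it) is at the front, centred on the black arrow, then leave the carousel at rest. Do not touch or lift any of the parts in the pockets, keep them all standing, and leave the other things on the board where they are.

Things in the scene. Friction and masses are not known exactly. Their poses are not given: they have to be found in the camera images.
- board: Flat blue-grey work board, 380 x 520 x 12 mm, fixed to the table; its top is 12 mm above the table. Origin at its underside on the vertical axis of the carousel. Its -x axis points to the FRONT (roughly towards the robot; the board stands turned up to 20 degrees either way), where a black arrow lies on the board, pointing at the carousel.
- pointer (a point): The tip of the black arrow on the board (3 mm thick, 8 mm wide, on the board between 140 and 186 mm in front of the carousel axis, arrow head at the inner end). The point lies 140 mm in front of the carousel axis, 15 mm above the table: the line from the carousel axis to here is "front".
- carousel (a joint): Turn of the carousel about its vertical axis, rad, 0 at the start, positive counterclockwise seen from above; it turns freely both ways (12 rad) against a steady friction of about 0.12 N m (about 1 N at the lugs) and stays where it is left.
- hub (a point): Top of the smooth low boss (52 mm across) in the middle of the carousel, on its axis, 50 mm above the table. The carousel: round pale blue tray, 216 mm across, with six equal pockets (60 degrees each) parted by thin radial walls; pocket floor 28 mm, rim and walls 42 to 43 mm above the table.
- lug (a point): One of six equal finger lugs on the outside of the rim, 60 degrees apart about the hub, each in line with a pocket wall. A lug is a radial block 14 mm wide, from the rim (108 mm from the axis) out to 140 mm, at heights 20 to 46 mm above the table. The point, on the lug top 126 mm from the axis, turns with the carousel.
- wheel_stub: The finished wheel: pale wooden disc 42 mm across, 16 mm thick, with an upright square dark steel stub (13 mm square) standing 26 mm above its middle. 42 mm tall in all. Loose, stands upright in one of the pockets, its middle about 68 mm from the carousel axis. Origin: centre of its underside.
- wheel_plain: A plain wheel: pale wooden disc 42 mm across, 16 mm thick, with only a 16 mm hole in the middle, no stub. Loose, stands upright in one of the pockets, its middle about 68 mm from the carousel axis. Origin: centre of its underside.
- bolt: A bolt standing on its round head: head 32 mm across, 10 mm thick, shank 14 mm across, 46 mm tall in all. Loose, stands upright in one of the pockets, its middle about 68 mm from the carousel axis. Origin: centre of its underside.
- spool: A black plastic spool, 36 mm across the flanges, 32 mm tall. Loose, stands upright in one of the pockets, its middle about 68 mm from the carousel axis. Origin: centre of its underside.
- bush: A steel tube (bush), 34 mm outside, 22 mm inside, 26 mm tall. Loose, stands upright in one of the pockets, its middle about 68 mm from the carousel axis. Origin: centre of its underside.
- cup: A small open grey plastic cup, 52 mm across the rim, 50 mm tall, loose on the board about 215 mm to one side of the carousel axis; not part of the job. Origin: centre of its underside.
- block: A plain wooden block 60 x 36 x 30 mm, loose on the board about 215 mm to one side of the carousel axis; not part of the job. Origin: centre of its underside.
- washer: A flat steel washer, 48 mm across, 8 mm thick, loose on the board about 215 mm to one side of the carousel axis; not part of the job. Origin: centre of its underside.
- post: A wooden post 24 mm across, 60 mm tall, upright, loose on the board about 215 mm to one side of the carousel axis; not part of the job. Origin: centre of its underside.

How it is judged:
On the way:
1. the fingers push the carousel (contact force between the fingers and carousel above 0.3 N), for 0.05 s.
At the end, for the whole second after the job is handed in: The finished wheel stands in its pocket at the front of the carousel, its middle within 12 mm sideways of the line from the carousel axis to the arrow; the carousel is at rest, all five parts stand upright on the pocket floors, and the four things on the board have moved less than 30 mm (y of wheel_stub in the frame of board between -0.012 and 0.012 m and x of wheel_stub in the frame of board below -0.045 m and velocity of joint carousel between -0.05 and 0.05 rad/s and linear speed of wheel_stub below 0.02 m/s and horizontal distance between each of wheel_stub, wheel_plain, bolt, spool, bush and hub below 0.092 m and angle between each of wheel_stub, wheel_plain, bolt, spool, bush's own z axis and vertical below 0.2 rad and height (world z) of each of wheel_stub, wheel_plain, bolt, spool, bush below 0.034 m and distance of each of cup, block, washer, post from where it was at the start of the episode below 0.03 m); the robot touches nothing.
It fails at once if a part in the pockets is touched by the robot (contact force between any of the fingers, the arm and wheel_stub above 0.5 N or contact force between any of the fingers, the arm and wheel_plain above 0.5 N or contact force between any of the fingers, the arm and bolt above 0.5 N or contact force between any of the fingers, the arm and spool above 0.5 N or contact force between any of the fingers, the arm and bush above 0.5 N).
It fails at once if a part is lifted, toppled or leaves the carousel (horizontal distance between any of wheel_stub, wheel_plain, bolt, spool, bush and hub above 0.1 m or angle between any of wheel_stub, wheel_plain, bolt, spool, bush's own z axis and vertical above 0.5 rad or height (world z) of any of wheel_stub, wheel_plain, bolt, spool, bush above 0.04 m).
It fails at once if a thing lying on the board beside the carousel is disturbed (moved 30 mm or more) (distance of any of cup, block, washer, post from where it was at the start of the episode above 0.03 m).
It also fails if it takes over 48 s, if anything falls off the work surface, if the arm or the gripper's body presses on something with over 40 N, if the wrist force passes 120 N, or if a joint passes its speed limit or range.

## Working session

There is one attempt and no reset: what is moved stays moved. The work goes in short steps, Python scripts to look and compute and a tool call to move; the robot and the scene stay as the last step left them, time stands still between calls to the robot, and variables do not carry over. Pictures are saved under pics/ and viewed, at most 10 in all, crops included, and the job is handed in when it is done.

```bash
mkdir -p pics
```

Run:
```python
from station import robot
import cv2
for n in("scene","top"):
    cv2.imwrite(f"pics/{n}0.png",robot.grab_frame(n)[:,:,::-1]); print(n,robot.get_calibration(n))
s=robot.sense();print(s["time"],s["ee_pos"],s["eef_rot"],s["finger_gap"],robot.tip_extent)
```

```text
scene {'mtx': array([[370.66834393,   0.        , 311.49128552],
       [  0.        , 370.66834393, 198.99938347],
       [  0.        ,   0.        ,   1.        ]]), 'k1': -0.010481045164033774, 'R': array([[ 0.38501977,  0.92281764, -0.01293776],
       [ 0.68067136, -0.29340211, -0.67126872],
       [-0.62325459,  0.24964536, -0.74110115]]), 't': array([-0.29261607, -0.33999797,  1.18087747])}
top {'mtx': array([[489.04139594,   0.        , 321.93975733],
       [  0.        , 489.04139594, 203.77825546],
       [  0.        ,   0.        ,   1.        ]]), 'k1': 0.04110191042749648, 'R': array([[ 1.38866900e-02, -9.99903246e-01,  8.11232868e-04],
       [-9.83866096e-01, -1.38086813e-02, -1.78372712e-01],
       [ 1.78366656e-01,  1.67886205e-03, -9.83962661e-01]]), 't': array([0.05163623, 0.58730335, 1.18602764])}
0.1 [0.29626384 0.60594913 0.23561045] [-7.08117356e-01 -3.06037924e+00  2.64031911e-03] 1.0036671388581242 0.014
```

View pics/scene0.png

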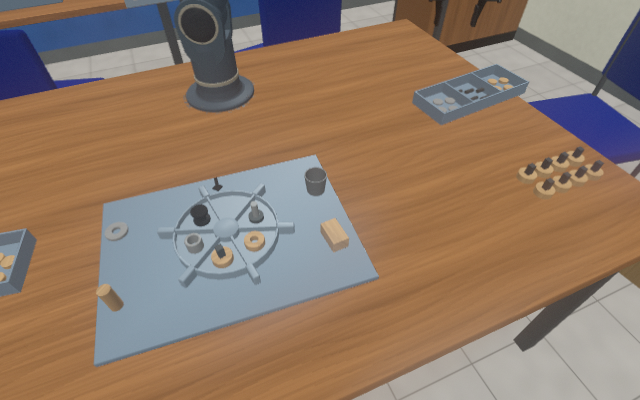

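View pics/top0.png

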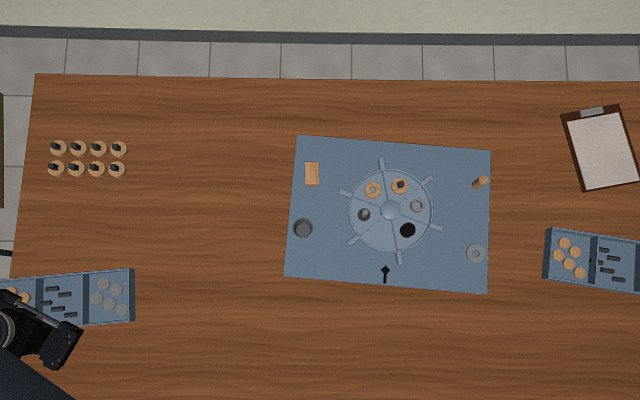

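The top picture shows the hub at about (390,210), the arrow tip at about (385,268), and the stub wheel at about (400,185). The stub is at the rear, so this needs roughly a half turn. I'll enlarge both views to measure.

Run:
```python
import cv2
a=cv2.imread("pics/top0.png")[125:300,275:500]; cv2.imwrite("pics/t1.png",cv2.resize(a,None,fx=3.4,fy=3.4,interpolation=cv2.INTER_CUBIC))
a=cv2.imread("pics/scene0.png")[160:310,90:390-20]; cv2.imwrite("pics/s1.png",cv2.resize(a,None,fx=2.8,fy=2.8,interpolation=cv2.INTER_CUBIC))
```

```text
(no output)
```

View pics/t1.png

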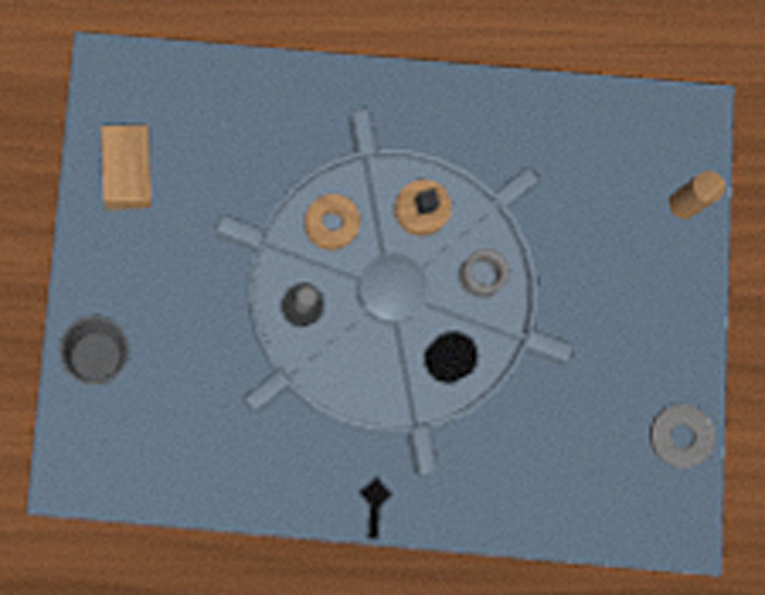

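View pics/s1.png

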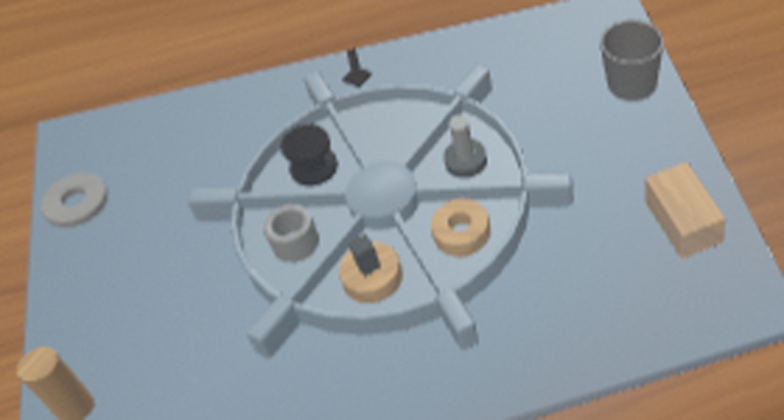

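The enlarged top view shows:
- **Lug tops (crop pixels):** (362,133), (518,185), (549,346), (424,448), (268,390) and (241,232).
- **Arrow tip:** (377,478).
- **Disc with stub:** (423,207).

The scene crop shows the same objects, so I can triangulate.

Create h.py:
```python
from station import robot
import numpy as np, cv2
def ray(n,p):
    c=robot.get_calibration(n);d=np.linalg.inv(c["mtx"])@[p[0],p[1],1];u=d[:2].copy();v=u.copy()
    for _ in range(9): v=u/(1+c["k1"]*v@v)
    return -c["R"].T@c["t"], c["R"].T@np.array([v[0],v[1],1])
def at(n,p,z):
    o,d=ray(n,p);return o+d*(z-o[2])/d[2]
def tri(a,b):
    (o,d),(e,f)=ray("top",a),ray("scene",b)
    s=np.linalg.lstsq(np.c_[d,-f],e-o,rcond=None)[0];return (o+d*s[0]+e+f*s[1])/2
T=lambda x,y:((x+.5)/3.4-.5+275,(y+.5)/3.4-.5+125)
S=lambda x,y:((x+.5)/2.8-.5+90,(y+.5)/2.8-.5+160)
```

Run:
```python
from h import *
np.set_printoptions(precision=4,suppress=True)
t=[(362,133),(518,185),(549,346),(424,448),(268,390),(241,232)];s=[(457,318),(272,325),(213,202),(318,88),(474,82),(549,187)]
L=np.array([tri(T(*a),S(*b)) for a,b in zip(t,s)]);print(L)
P=np.array([at("top",T(*a),.046) for a in t]);c=P.mean(0);print("centre",L.mean(0),c)
for p in P: print(p[:2],np.linalg.norm((p-c)[:2]),np.degrees(np.arctan2(*(p-c)[1::-1])))
for n,a,b,z in(("hub",(392,288),(381,188),.05),("tip",(377,478),(357,84),.015),("tail",(373,536),(351,50),.015),("disc",(423,207),(370,270),.044)):
    p=at("top",T(*a),z);print(n,tri(T(*a),S(*b)),p,at("scene",S(*b),z),np.degrees(np.arctan2(*(p-c)[1::-1])),np.linalg.norm((p-c)[:2]))
```

```text
[[ 0.6982 -0.0931  0.034 ]
 [ 0.6578 -0.2096  0.0387]
 [ 0.5351 -0.2311  0.0364]
 [ 0.4572 -0.1358  0.0429]
 [ 0.4988 -0.0198  0.0414]
 [ 0.6192  0.0004  0.0362]]
centre [ 0.5777 -0.1148  0.0382] [ 0.5761 -0.1142  0.046 ]
[ 0.695  -0.0916] 0.12096453310409958 10.768135496182515
[ 0.656  -0.2088] 0.12385749706867318 -49.83899054937446
[ 0.5338 -0.2287] 0.12213220764650928 -110.26439942891734
[ 0.457  -0.1351] 0.12093982386739474 -170.0124657723579
[ 0.498  -0.0207] 0.12184439313891281 129.86939255224195
[ 0.6169 -0.0001] 0.12116321301161252 70.32182456220674
hub [ 0.5764 -0.1137  0.0424] [ 0.5751 -0.1125  0.05  ] [ 0.5827 -0.114   0.05  ] 121.60461079414209 0.001936986902576571
tip [ 0.4363 -0.1049  0.0146] [ 0.4364 -0.1045  0.015 ] [ 0.4367 -0.1053  0.015 ] 176.03244976520878 0.14008275383118168
tail [ 0.3935 -0.101   0.0143] [ 0.3934 -0.101   0.015 ] [ 0.3943 -0.1009  0.015 ] 175.88830839379364 0.18316256109046503
disc [ 0.6399 -0.1383  0.0375] [ 0.6385 -0.1374  0.044 ] [ 0.6447 -0.1381  0.044 ] -20.414798548533923 0.06654802112789132
```

Centre is (0.576, -0.114), front is at 176° and the disc is at -20.4°. That means turning about 163.6° clockwise, pushing the lug now at 70° from its far side down to about -93°. First I'll shut the fingers and move over to the far side of that lug.

Units first: shifts go in shares of 0.75 m and turns go in shares of 2 pi rad. So -0.23 m / 0.75 = -0.3067, -0.04 m / 0.75 = -0.0533.

inch_along([
  [0,-0.0267,-0.0213,0,0],
  [0,-0.0667,-0.0533,0,0],
  [0,-0.1067,-0.0867,0,0],
  [0,-0.1467,-0.12,0,0],
  [0,-0.1867,-0.1533,0,0],
  [0,-0.2267,-0.1867,0,0],
  [0,-0.2667,-0.22,0,0],
  [0,-0.3067,-0.2533,0,0],
])

```text
time: 0.77
ee_pos: [0.4199, 0.3327, 0.2363]
eef_rot: [-0.708, -3.06, 0.001]
force: [1.1, 0.3, -0.2]
finger_gap: 0.482
grip_force: 0.0
```

inch_along([
  [0,-0.04,-0.032,0,0],
  [0,-0.08,-0.0667,0,0],
  [0,-0.12,-0.1,0,0],
  [0,-0.16,-0.1333,0,0],
  [0,-0.2,-0.16,0,0],
  [0,-0.24,-0.1933,0,0],
  [0,-0.28,-0.2267,0,0],
  [0,-0.32,-0.26,0,0],
])

```text
time: 1.43
ee_pos: [0.5497, 0.0523, 0.2363]
eef_rot: [-0.708, -3.06, 0.0]
force: [0.4, 0.3, 0.4]
finger_gap: 0.012
grip_force: 0.0
```

Add to h.py:
```python
from scipy.spatial.transform import Rotation as Ro
C=np.array([.576,-.114])
def go(w,p0=None):
    s=robot.sense();R=Ro.from_rotvec(s["eef_rot"]).as_matrix();return np.round(R.T@(np.array(w)-(s["ee_pos"] if p0 is None else p0)),4)
def pol(a,r=.129,z=.04): a=np.radians(a);return np.r_[C+r*np.array([np.cos(a),np.sin(a)]),z]
```

```bash
python3 -c "
from h import *
s=robot.sense();print(s['time'],s['ee_pos'],s['eef_rot'],go(pol(92,z=.12)),go(pol(92)))"
```

```text
1.4333 [0.54974955 0.05232978 0.23627828] [-7.07693608e-01 -3.06027210e+00  4.43413790e-05] [-0.036  -0.024   0.1163] [-0.0361 -0.024   0.1963]
```

In the tool's units: 0.196 m / 0.75 = 0.2613, 0.185 m / 0.75 = 0.2467.

inch_along([
  [0,-0.024,-0.016,0.0267,0],
  [0,-0.048,-0.032,0.0667,0],
  [0,-0.048,-0.032,0.1067,0],
  [0,-0.048,-0.032,0.1467,0],
  [0,-0.048,-0.032,0.1867,0],
  [0,-0.048,-0.032,0.22,0],
  [0,-0.048,-0.032,0.2467,0],
  [0,-0.048,-0.032,0.2613,0],
])

```text
time: 2.1
ee_pos: [0.5694, 0.0167, 0.0376]
eef_rot: [-0.707, -3.056, 0.002]
force: [-0.2, -0.8, 1.2]
finger_gap: 0.005
grip_force: 0.0
```

Run:
```python
from h import *
s=robot.sense();print(s['ee_pos'],s['finger_gap'])
p=s["ee_pos"]
for a in range(88,-120,-4): print(a,go(pol(a),p)[:2])
```

```text
[0.5694128  0.01666904 0.03760205] 0.004658646034859628
88 [-0.0107  0.0033]
84 [-0.0191  0.0067]
80 [-0.0276  0.0095]
76 [-0.0364  0.0117]
72 [-0.0452  0.0132]
68 [-0.0542  0.0142]
64 [-0.0632  0.0145]
60 [-0.0722  0.0142]
56 [-0.0811  0.0133]
52 [-0.09    0.0117]
48 [-0.0987  0.0095]
44 [-0.1073  0.0068]
40 [-0.1157  0.0034]
36 [-0.1238 -0.0005]
32 [-0.1316 -0.005 ]
28 [-0.139  -0.0101]
24 [-0.1461 -0.0156]
20 [-0.1528 -0.0216]
16 [-0.1591 -0.0281]
12 [-0.1649 -0.035 ]
8 [-0.1702 -0.0423]
4 [-0.175  -0.0499]
0 [-0.1792 -0.0578]
-4 [-0.1829 -0.0661]
-8 [-0.1859 -0.0745]
-12 [-0.1884 -0.0832]
-16 [-0.1903 -0.092 ]
-20 [-0.1916 -0.1009]
-24 [-0.1922 -0.1099]
-28 [-0.1922 -0.1189]
-32 [-0.1916 -0.1279]
-36 [-0.1904 -0.1368]
-40 [-0.1885 -0.1456]
-44 [-0.186  -0.1543]
-48 [-0.1829 -0.1627]
-52 [-0.1793 -0.1709]
-56 [-0.1751 -0.1789]
-60 [-0.1703 -0.1865]
-64 [-0.165  -0.1938]
-68 [-0.1592 -0.2007]
-72 [-0.153  -0.2072]
-76 [-0.1463 -0.2132]
-80 [-0.1392 -0.2188]
-84 [-0.1318 -0.2238]
-88 [-0.124  -0.2283]
-92 [-0.1159 -0.2323]
-96 [-0.1075 -0.2357]
-100 [-0.099  -0.2385]
-104 [-0.0902 -0.2407]
-108 [-0.0814 -0.2422]
-112 [-0.0724 -0.2432]
-116 [-0.0634 -0.2435]
```

In the tool's units: -0.072 m / 0.75 = -0.096, 0.0145 m / 0.75 = 0.0193.

inch_along([
  [0,-0.0147,0.004,0,0],
  [0,-0.0253,0.0093,0,0],
  [0,-0.0373,0.0127,0,0],
  [0,-0.048,0.016,0,0],
  [0,-0.06,0.0173,0,0],
  [0,-0.072,0.0187,0,0],
  [0,-0.084,0.0193,0,0],
  [0,-0.096,0.0187,0,0],
])

```text
time: 2.77
ee_pos: [0.643, -0.0025, 0.0407]
eef_rot: [0.708, 3.061, 0.0]
force: [-1.8, 0.1, 0.1]
finger_gap: 0.006
grip_force: 0.6
```

Run:
```python
from h import *
s=robot.sense();p=s['ee_pos'];d=p[:2]-C;print(p,np.hypot(*d),np.degrees(np.arctan2(d[1],d[0])))
q=pol(60,z=p[2])
for a in range(56,-100,-4): print(a,go(pol(a),q)[:2],end=' ')
cv2.imwrite("pics/t2.png",cv2.resize(robot.grab_frame("top")[125:300,275:500,::-1],None,fx=3.4,fy=3.4,interpolation=cv2.INTER_CUBIC))
```

```text
[ 0.64302985 -0.00253938  0.04072225] 0.13006333257698563 58.97826872075864
56 [-0.009  -0.0009] 52 [-0.0178 -0.0025] 48 [-0.0266 -0.0047] 44 [-0.0351 -0.0074] 40 [-0.0435 -0.0108] 36 [-0.0516 -0.0147] 32 [-0.0594 -0.0192] 28 [-0.0668 -0.0243] 24 [-0.0739 -0.0298] 20 [-0.0806 -0.0358] 16 [-0.0869 -0.0423] 12 [-0.0927 -0.0492] 8 [-0.098  -0.0565] 4 [-0.1028 -0.0641] 0 [-0.107 -0.072] -4 [-0.1107 -0.0803] -8 [-0.1138 -0.0887] -12 [-0.1163 -0.0974] -16 [-0.1181 -0.1062] -20 [-0.1194 -0.1151] -24 [-0.12   -0.1241] -28 [-0.12   -0.1331] -32 [-0.1194 -0.1421] -36 [-0.1182 -0.151 ] -40 [-0.1163 -0.1598] -44 [-0.1138 -0.1684] -48 [-0.1108 -0.1769] -52 [-0.1071 -0.1851] -56 [-0.1029 -0.1931] -60 [-0.0981 -0.2007] -64 [-0.0929 -0.208 ] -68 [-0.0871 -0.2149] -72 [-0.0808 -0.2214] -76 [-0.0741 -0.2274] -80 [-0.067 -0.233] -84 [-0.0596 -0.238 ] -88 [-0.0518 -0.2425] -92 [-0.0437 -0.2465] -96 [-0.0354 -0.2499]
```

View pics/t2.png

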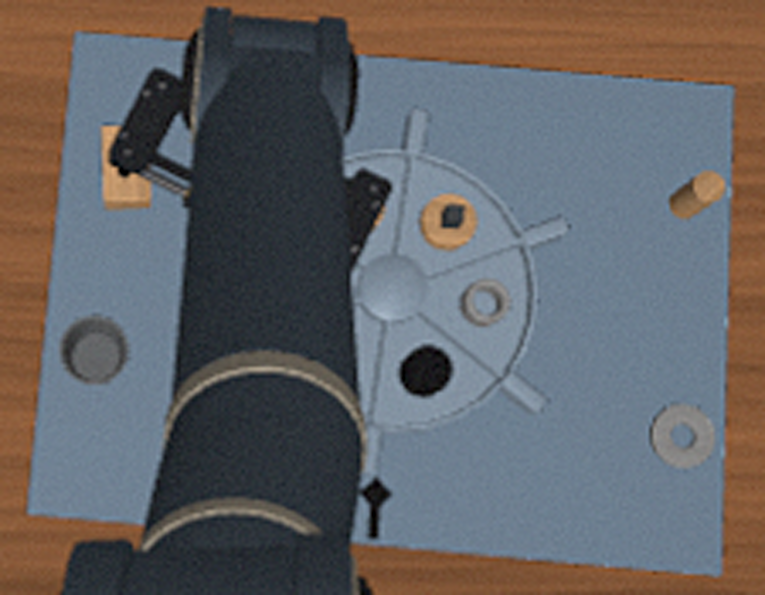

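The lugs have moved clockwise and every part I can see is standing; the bolt and plain wheel are mostly behind the arm. The lug now at crop (418,133) shows about 24° of turn. I'll carry on along the arc.

In the tool's units: -0.067 m / 0.75 = -0.0893, -0.035 m / 0.75 = -0.0467.

inch_along([
  [0,-0.012,-0.0013,0,0],
  [0,-0.024,-0.0033,0,0],
  [0,-0.0353,-0.0063,0,0],
  [0,-0.0467,-0.01,0,0],
  [0,-0.058,-0.0147,0,0],
  [0,-0.0687,-0.0196,0,0],
  [0,-0.0793,-0.0253,0,0],
  [0,-0.0893,-0.0324,0,0],
])

```text
time: 3.48
ee_pos: [0.6924, -0.0541, 0.0405]
eef_rot: [0.708, 3.061, 0.001]
force: [-0.9, 0.8, -0.7]
finger_gap: 0.005
grip_force: 0.6
```

inch_along([
  [0,-0.0093,-0.0073,0,0],
  [0,-0.0187,-0.0153,0,0],
  [0,-0.0267,-0.024,0,0],
  [0,-0.0347,-0.0333,0,0],
  [0,-0.0413,-0.0427,0,0],
  [0,-0.048,-0.0533,0,0],
  [0,-0.0533,-0.0636,0,0],
  [0,-0.0587,-0.0747,0,0],
])

```text
time: 4.15
ee_pos: [0.7067, -0.124, 0.0405]
eef_rot: [0.708, 3.061, 0.0]
force: [-0.1, 1.4, -0.5]
finger_gap: 0.005
grip_force: 0.5
```

In the tool's units: -0.071 m / 0.75 = -0.0947, -0.062 m / 0.75 = -0.0827.

inch_along([
  [0,-0.004,-0.0113,0,0],
  [0,-0.0067,-0.0227,0,0],
  [0,-0.0093,-0.0347,0,0],
  [0,-0.0109,-0.0467,0,0],
  [0,-0.0117,-0.0587,0,0],
  [0,-0.0117,-0.0707,0,0],
  [0,-0.0109,-0.0827,0,0],
  [0,-0.0093,-0.0947,0,0],
])

```text
time: 4.82
ee_pos: [0.6814, -0.1908, 0.0405]
eef_rot: [0.708, 3.06, 0.0]
force: [-0.1, 2.0, 0.0]
finger_gap: 0.001
grip_force: 0.6
```

inch_along([
  [0,0.0027,-0.012,0,0],
  [0,0.006,-0.0233,0,0],
  [0,0.0103,-0.0347,0,0],
  [0,0.0151,-0.0453,0,0],
  [0,0.0207,-0.0553,0,0],
  [0,0.0247,-0.0613,0,0],
  [0,0.0267,-0.0647,0,0],
  [0,0.0267,-0.0647,0,0],
])

```text
time: 5.48
ee_pos: [0.6417, -0.2258, 0.0406]
eef_rot: [-0.71, -3.06, 0.001]
force: [-0.3, -0.1, 0.3]
finger_gap: 0.005
grip_force: 0.0
```

Run:
```python
from h import *
s=robot.sense();p=s['ee_pos'];d=p[:2]-C;print(p,np.hypot(*d),np.degrees(np.arctan2(d[1],d[0])))
for a in range(-60,-100,-4): print(a,go(pol(a),p)[:2],end=' ')
cv2.imwrite("pics/t3.png",cv2.resize(robot.grab_frame("top")[125:300,275:500,::-1],None,fx=3.4,fy=3.4,interpolation=cv2.INTER_CUBIC))
```

```text
[ 0.64165298 -0.22580059  0.04059024] 0.1296521683872705 -59.57714367311749
-60 [ 0.0011 -0.0004] -64 [ 0.0064 -0.0077] -68 [ 0.0121 -0.0146] -72 [ 0.0184 -0.0211] -76 [ 0.025  -0.0272] -80 [ 0.0321 -0.0327] -84 [ 0.0396 -0.0378] -88 [ 0.0474 -0.0423] -92 [ 0.0555 -0.0462] -96 [ 0.0638 -0.0496]
```

View pics/t3.png

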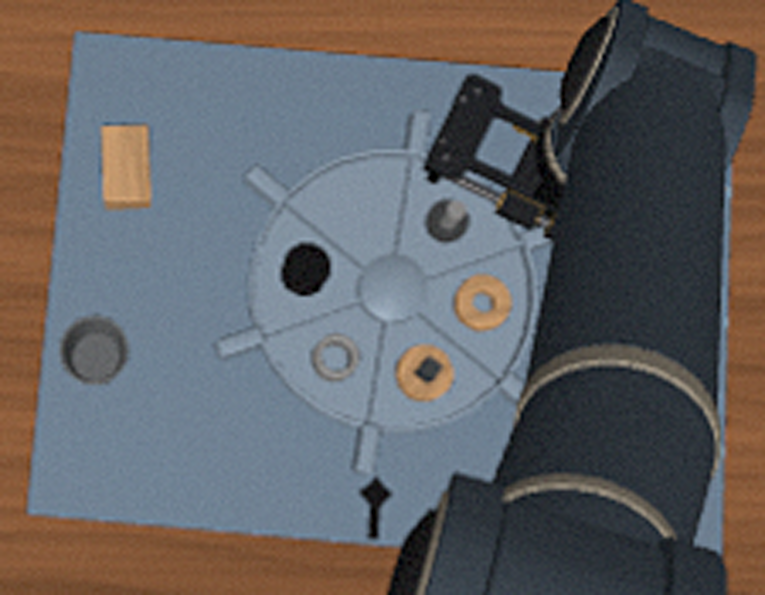

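The disc with the stub is now at crop (424,373), right of front. The bush, spool, bolt and plain wheel are all standing. I'll work out how much turn is left.

Run:
```python
from h import *
for n,a,z in(("lug",(367,448),.046),("lug2",(239,344),.046),("disc",(424,373),.044)):
    d=at("top",T(*a),z)[:2]-C;print(n,np.degrees(np.arctan2(d[1],d[0])),np.hypot(*d))
```

```text
lug 170.21901551100316 0.12138841999625238
lug2 110.95534785159761 0.12309541292234752
disc -160.62065390760253 0.0672569517434114
```

In the tool's units: -0.034 m / 0.75 = -0.0453, -0.0285 m / 0.75 = -0.038.

inch_along([
  [0,0.0053,-0.0067,0,0],
  [0,0.012,-0.0147,0,0],
  [0,0.02,-0.0233,0,0],
  [0,0.028,-0.0313,0,0],
  [0,0.0353,-0.038,0,0],
  [0,0.0413,-0.0427,0,0],
  [0,0.0453,-0.0453,0,0],
  [0,0.0453,-0.0453,0,0],
])

```text
time: 6.2
ee_pos: [0.5957, -0.2412, 0.0405]
eef_rot: [-0.71, -3.059, 0.001]
force: [-1.0, 0.1, 0.5]
finger_gap: 0.003
grip_force: 0.0
```

Run:
```python
from h import *
s=robot.sense();p=s['ee_pos'];d=p[:2]-C;print(p,np.hypot(*d),np.degrees(np.arctan2(d[1],d[0])))
for a in range(-80,-90,-2): print(a,go(pol(a),p)[:2],end=' ')
a,b=[cv2.resize(i,None,fx=3.4,fy=3.4,interpolation=cv2.INTER_CUBIC) for i in (robot.grab_frame("top")[125:300,275:500,::-1],)*2]
cv2.imwrite("pics/t4.png",a)
```

```text
[ 0.59567477 -0.24115203  0.0405372 ] 0.12866520775276405 -81.20413711318474
-80 [-0.0024  0.0013] -82 [ 0.0013 -0.0013] -84 [ 0.0051 -0.0037] -86 [ 0.0089 -0.0061] -88 [ 0.0128 -0.0083]
```

View pics/t4.png

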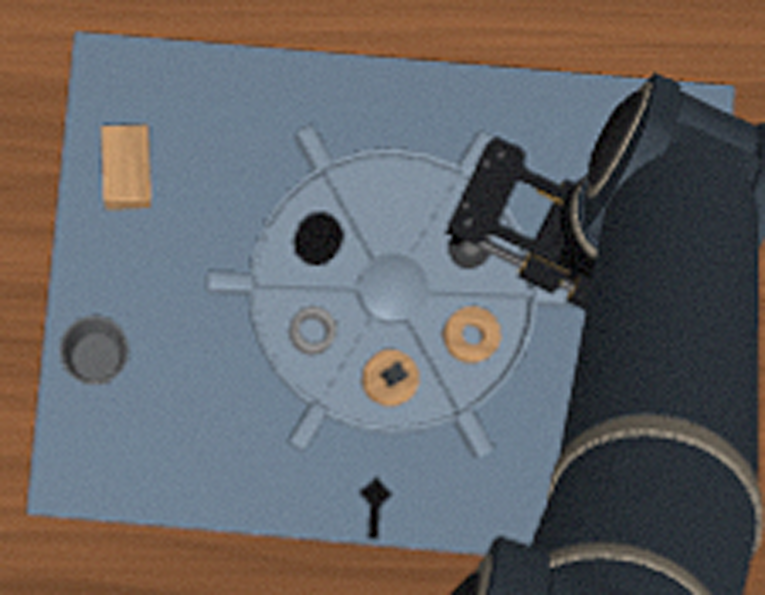

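The disc is now at crop (390,377), almost in line with the arrow tip at (377,478). I'll measure the sideways error.

Run:
```python
from h import *
t=at("top",T(377,478),.015)[:2]
d=at("top",T(390,377),.044)[:2]
for c in (C,at("top",T(392,288),.05)[:2]):
    u=(t-c)/np.linalg.norm(t-c);v=d-c;print("sideways mm",1e3*(u[0]*v[1]-u[1]*v[0]),"deg",np.degrees(np.arctan2(u[0]*v[1]-u[1]*v[0],u@v)))
```

```text
sideways mm 1.6727975365321228 deg 1.4337014014833251
sideways mm 2.4152175050575235 deg 2.0999254688480242
```

The disc is only about 2 mm off the line and the limit is 12 mm. I'll back off the lug and lift clear.

In the tool's units: -0.15 m / 0.75 = -0.2, -0.0095 m / 0.75 = -0.0127.

inch_along([
  [0,-0.0067,0.004,0,0],
  [0,-0.0127,0.008,0,0],
  [0,-0.0127,0.008,-0.02,0],
  [0,-0.0127,0.008,-0.0533,0],
  [0,-0.0127,0.008,-0.1067,0],
  [0,-0.0127,0.008,-0.1467,0],
  [0,-0.0127,0.008,-0.1867,0],
  [0,-0.0127,0.008,-0.2,0],
])

```text
time: 6.92
ee_pos: [0.6114, -0.24, 0.1959]
eef_rot: [0.705, 3.052, -0.001]
force: [0.4, -0.5, 1.1]
finger_gap: 0.01
grip_force: 0.0
```

inch_along([
  [0,0,0,0,0],
  [0,0,0,0,0],
  [0,0,0,0,0],
  [0,0,0,0,0],
])

```text
time: 7.25
ee_pos: [0.6072, -0.2387, 0.1881]
eef_rot: [-0.707, -3.057, -0.001]
force: [0.3, 0.6, -0.1]
finger_gap: 0.007
grip_force: 0.0
```

Run:
```python
from h import *
cv2.imwrite("pics/t5.png",cv2.resize(robot.grab_frame("top")[125:300,275:500,::-1],None,fx=3.4,fy=3.4,interpolation=cv2.INTER_CUBIC))
cv2.imwrite("pics/s5.png",cv2.resize(robot.grab_frame("scene")[160:310,90:370,::-1],None,fx=2.8,fy=2.8,interpolation=cv2.INTER_CUBIC))
```

```text
(no output)
```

View pics/t5.png

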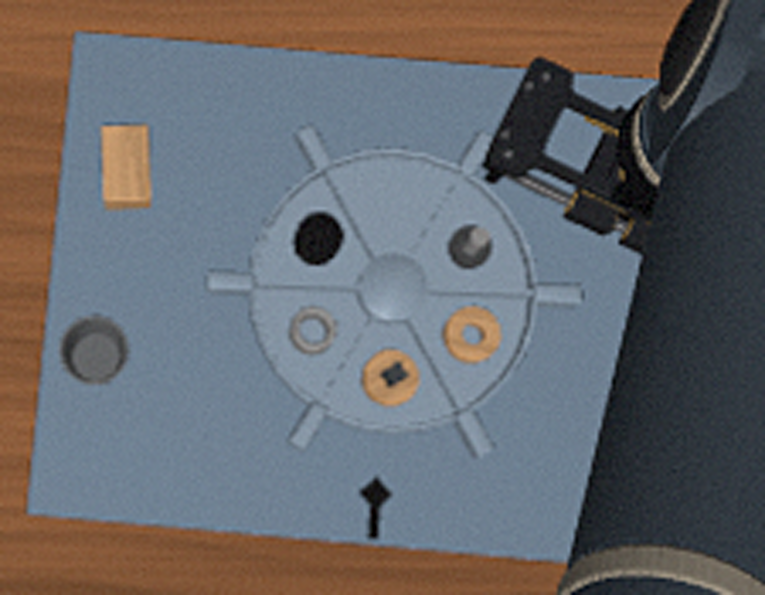

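View pics/s5.png

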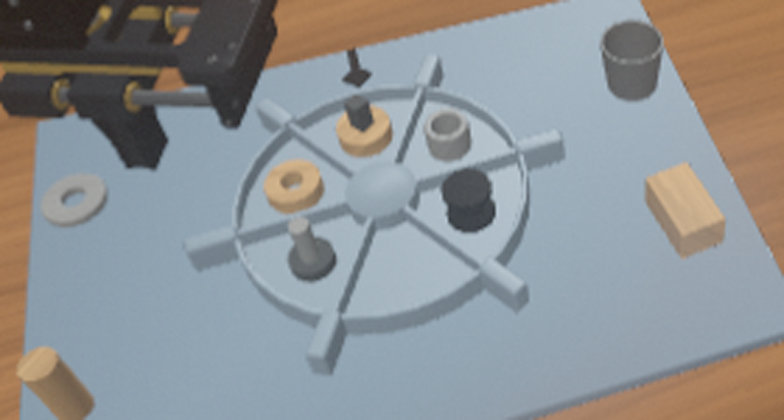

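The disc is still at (390,377) in the top crop, at the front. All five parts are standing, the cup, block, washer and post haven't moved, and the gripper is clear. I'm handing the job in.

```bash
python3 -c "
from station import robot
print(robot.close_job())"
```

```text
the job is handed in; nothing more can be done
None
```

I turned the carousel about 162° clockwise by one lug and handed the job in; the finished wheel stands at the front, about 2 mm off the arrow line by my measurement, with all parts upright and the other things on the board unmoved in the last pictures (the hand-in returned no verdict).

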